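# Hold the wafering saw's arm off the wheel for a wheel change

## Robot

A 6-joint arm with a two-finger parallel gripper is mounted at the origin on the work surface. World frame = base frame: x ahead of the robot, y to its left, z up, the work surface at z = 0. Lengths are in m, angles in rad, forces in N, time in s.
With the tool pointing down it reaches from about 0.3 to 0.875 m from the base axis. Payload 6.4 kg.
Tool frame: the origin (TCP) lies midway between the tips of the shut fingers; the grasp point (between the pads) lies 19 mm behind it; z points along the fingers, y is the line along which they close (so a half turn about z gives the same grasp; the last joint's range is limited). The gripper opens to 85 mm and grips with 20 to 120 N. Pads are 22 mm wide; open, the fingers measure 114 mm over their backs; the gripper's body (76 mm by 85 mm) begins 54 mm behind the grasp point. The pads swing forward as they close: fully open they stand 13 mm farther back than shut.
Start: joints at [-1.39, 0.181, 1.607, -0, 1.354, -0.206], TCP at [0.217, -0.533, 0.231] pointing down, gripper open.
Joint ranges: [-2.99, 2.99], [-0.89, 2.07], [0.3, 2.58], [-1.14, 4.28], [0, 2.63], [-3.12, 3.12]. Speed limits (rad/s): [2.57, 2.57, 3.01, 3.14, 3.14, 3.14].

## Interface

Orientations are given as a unit quaternion [w, x, y, z].
In Python, from bench import ctrl gives the robot as it stands.
- The arm moves only by the tool send_rows, never from a script. Its argument "motion" is a list of rows, each a list of 7 numbers: the turn, a rotation vector about the tool's x, y, z in degrees, then the shift along the tool's x, y, z in mm, then the closure, from -1 (fully open) to 1 (shut). In form: [[rx, ry, rz, tx, ty, tz, grip], ...]. A call has exactly 10 rows; each row shifts and turns the commanded pose from where the row before left it, along the tool's axes as they then stand; what a row does not reach is not made up. A row lasts 1/10 s, in which the tool goes at most 50 mm and 8.59 degrees, less where a joint would pass 70% of its speed; a pose out of reach is approached as far as the arm can. A call is refused whole if a number of a shift passes 50 or a number of a turn 8.59, either way. A call with a gripper value outside its range is refused whole. The fingers move at their own pace and stop on an object; the grip force is fixed at half the most. Time passes only in rows, so rows that do not move let the fingers close, or fill a call up. It gives the time, the measured TCP pose, the force, the opening and the grip force at its end, in the units of the state.
- ctrl.get_obs(): the state, without advancing time (a new reading comes with each control period).
- ctrl.camera(name): name is "scene" or "side" or "wrist"; returns a dict with "color" (480x640x3 uint8, red, green, blue), "z_map" (480x640 float32, m along the optical axis (not along the pixel's ray), 0 where there is no reading), "mtx" (3x3 intrinsics, pixels), "extrinsics" (4x4, takes a point from camera to world coordinates); the wrist camera has in their place "hand_eye" (4x4, takes a point from camera to tool coordinates, whose origin is the TCP and whose axes are the flange's). Camera axes: x right, y down, z forward; pixel columns grow to the right and rows downward; lengths in m; the calibration is good to about 2 mm. A picture is of the moment at which its call begins: read the wrist's pose just before it.
- ctrl.hand_in(): hands the job in; it is judged then, once.
The state is a dict: "time_s": time; "q": joint angles; "dq": joint speeds; "joint_efforts": joint torques, N m; "eef_pos": TCP position; "eef_rot": TCP orientation; "wrist_force": force on the tool from outside, world axes, zero at the start; "torque": the same for the moment, N m; "opening": opening from 0.0 (shut) to 1.0 (fully open); "grasp_force": force on a finger pad.
Only numpy, scipy, OpenCV 4.12 (cv2) and the standard library are available. Lean on these libraries where they do the work, as an engineer would, in place of code of your own. Each camera call takes 0.05 s, during which the arm holds its last target. There are 200 camera calls.

## Task

I want to change the cut-off wheel on the little saw: draw the clear splash guard straight up out of its slotted uprights by the black strip on its top edge, lower it upright into one of the slots of the wire drainer and let go of it there. Then take the saw's specimen arm by its handle, swing it up off the wheel against its spring until it meets its stop, and finish holding it there by the handle so that I can work underneath. Leave the specimen mounts, the bottle and the dressing stick where they are.

Things in the scene. Friction and masses are not known exactly. Their poses are not given: they have to be found in the camera images.
- saw: Bench wafering saw, fixed: cream base 300 x 200 mm, its top 55 mm above the bench; thin upright cutting wheel (102 mm across, spindle along y) in a steel tank in its middle, gear housing 160 mm high on the +y side, arm bracket at the rear. Origin: on the bench under its middle; x points from its front (control side, towards the robot) to its rear, z up
- guard_seat (a point): Middle of the guard's seat on the front of the saw's base, 55 mm above the bench; axes as the saw's. Two aluminium uprights stand at y = +-70 mm from it and reach 130 mm above the bench; their slots (8 mm wide along x, open at the top) take the guard's side edges
- guard_mid (a point): Centre of the loose splash guard: clear panel 5 mm thick (x), 130 mm wide (y), 175 mm high (z up), 0.13 to 0.21 kg. Its top 22 mm is a black grip strip 12 mm thick, whose middle is 76 mm above this point; the lower edge is 87.5 mm below it. It starts in the saw's uprights, lower edge on the base, axes parallel to the saw's, and is free once raised 75 mm
- drainer: Fixed wire drainer in a grey drip tray 136 x 170 mm, left or right of the saw; origin on the bench under its middle. Five wire hoops (5 mm wire, 105 mm wide along y, top 90 mm above the bench) at x = -40, -20, 0, 20, 40 mm leave four slots, middles at x = -30, -10, 10, 30 mm, 15 mm clear, running along y. A panel's lower edge rests on cross bars 20 mm above the bench
- swing_arm (a joint): Angle of the saw's specimen arm about its level pivot: 0 = down, specimen on the wheel; grows as the arm swings up and to the rear; the stop is at 0.60 rad. A spring and its weight press it down: about 5 N at the handle when down, 8 N at the stop; let go, it falls back to 0
- handle (a point): Black cross handle on the front end of the specimen arm: cylinder 22 mm thick, 50 mm long along the saw's y, this point at its centre, 200 mm above the bench when down, 307 mm at the stop. The arm bar behind it is 16 mm wide, so the handle's end faces are free: it can be taken across its 50 mm length from above. It turns with the arm (its x axis points along the bar to the pivot)
- pivot (a point): Centre of the arm's pivot at the rear of the saw, 200 mm above the bench, 190 mm from the handle's centre; axes as the saw's, the arm turns about y
- tray: Fixed wooden specimen tray 130 x 160 x 22 mm on the other side of the saw from the drainer; origin on the bench under its middle
- mount_a: Specimen mount, black disc 32 mm across and 18 mm high, loose in the tray; origin under its middle. Leave alone
- mount_b: Second specimen mount, the same size, loose in the tray. Leave alone
- bottle: White coolant bottle, 56 mm across, 150 mm high, beside the saw; origin under its middle. Leave alone
- stick: Pale dressing stick (abrasive bar) 75 x 13 x 13 mm lying on the bench on the other side of the saw. Leave alone

How it is judged:
On the way, in this order (a step that is already met when the one before it is completed fails the run):
1. the guard is drawn up clear of the saw's slotted uprights, held by the gripper (z of guard_mid in the frame of saw above 0.218 m and contact force between the fingers and guard above 0.5 N), for 0.1 s.
2. the guard is lowered into a drainer slot (lower edge within 15 mm of the cross bars) while still held (z of guard_mid in the frame of drainer below 0.1225 m and horizontal distance between guard_mid and drainer below 0.06 m and contact force between the fingers and guard above 0.5 N), for 0.1 s.
3. the guard stands in the drainer, let go (z of guard_mid in the frame of drainer below 0.113 m and angle between guard_mid's own z axis and vertical below 0.25 rad and contact force between the fingers and guard below 0.1 N), for 0.2 s.
4. the arm is swung up to its stop by its handle (value of joint swing_arm above 0.56 rad and contact force between the fingers and swing_arm above 1 N and distance between the grasp point and handle below 0.05 m), for 0.3 s.
At the end, for the whole second after the job is handed in: The gripper holds the arm by its handle (over 1 N) at its stop (over 0.56 rad) through the last second; the guard stands at rest, untouched, in a drainer slot, lower edge within 5 mm of the cross bars, upright to 0.25 rad, within 60 mm of its middle; bystanders within 20 mm of their starts (all of step 4 and z of guard_mid in the frame of drainer between 0.095 and 0.113 m and horizontal distance between guard_mid and drainer below 0.06 m and angle between guard_mid's own z axis and vertical below 0.25 rad and linear speed of guard below 0.03 m/s and contact force between the arm and guard below 0.1 N); the arm keeps its last pose, push and grip.
It fails at once if a specimen mount is moved by more than 20 mm (distance of any of mount_a, mount_b from where it was at the start of the episode above 0.02 m).
It fails at once if the bottle or the dressing stick is moved by more than 20 mm (distance of any of bottle, stick from where it was at the start of the episode above 0.02 m).
It also fails if it takes over 64 s, if anything falls off the work surface, if the arm or the gripper's body presses on something with over 40 N, if the wrist force passes 120 N, or if a joint passes its speed limit or range.

## Working session

There is one attempt and no reset: what is moved stays moved. The work goes in short steps, Python scripts to look and compute and a tool call to move; the robot and the scene stay as the last step left them, time stands still between calls to the robot, and variables do not carry over. Pictures are saved under pics/ and viewed, at most 10 in all, crops included, and the job is handed in when it is done.

Besides the shell and the picture viewer there is one more tool, called after "Emit:" by a JSON object that holds its "method" and its "body". send_rows: Moves the arm, as the interface text tells. Its arguments: {"type":"object","properties":{"motion":{"type":"array","items":{"type":"array","items":{"type":"number"}}}},"required":["motion"]}

```bash
mkdir -p pics; ls; python3 - <<'E'
from bench import ctrl
import cv2, numpy as np
o=ctrl.get_obs(); print(o)
for n in ("scene","side"):
    c=ctrl.camera(n); cv2.imwrite(f"pics/{n}0.png",c["color"][:,:,::-1]); np.savez(f"pics/{n}0.npz",**c)
    print(n,c["mtx"],c["extrinsics"])
E
```

```text
pics
{'time_s': 0.0, 'q': array([-1.39030123e+00,  1.81542145e-01,  1.60801255e+00, -1.21328897e-05,
        1.35382387e+00, -2.06272249e-01]), 'dq': array([ 1.41250489e-03,  1.13989296e-04, -1.16335913e-03,  1.60684843e-03,
        2.89159652e-04, -5.33752626e-06]), 'joint_efforts': array([ 7.21819051e-04, -4.44870973e+01, -3.51334798e+01, -1.00862917e-04,
        9.03038308e-03,  3.68338490e-06]), 'eef_pos': array([ 0.21681212, -0.5319494 ,  0.23038135]), 'eef_rot': array([-8.92958034e-04,  9.81358934e-01,  1.92181801e-01,  5.58606018e-06]), 'wrist_force': array([-0.50590719, -0.33609593,  0.18050766]), 'torque': array([-0.03514937, -0.0375714 ,  0.00333996]), 'grasp_force': 0.0, 'opening': 1.0023558866559439}
scene [[484.79670745   0.         319.10431639]
 [  0.         484.79670745 244.67690406]
 [  0.           0.           1.        ]] [[ 0.84860342  0.33325848 -0.41086618  0.96403591]
 [ 0.52901343 -0.54061255  0.65412756 -0.59150198]
 [-0.00412586 -0.77244861 -0.63506387  0.70054415]
 [ 0.          0.          0.          1.        ]]
side [[619.13234826   0.         313.85339259]
 [  0.         619.13234826 247.89141539]
 [  0.           0.           1.        ]] [[-0.6963136  -0.48594826  0.52820608 -0.135365  ]
 [-0.71757451  0.48702699 -0.49788706  0.69285585]
 [-0.01530327 -0.72571275 -0.68782761  1.0980291 ]
 [ 0.          0.          0.          1.        ]]
```

View pics/scene0.png

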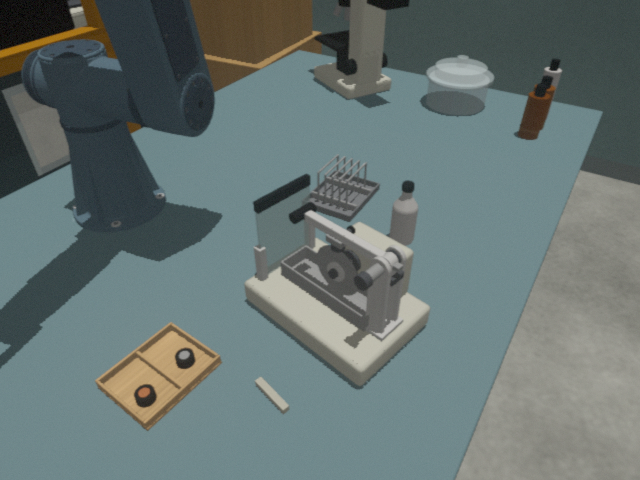

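View pics/side0.png

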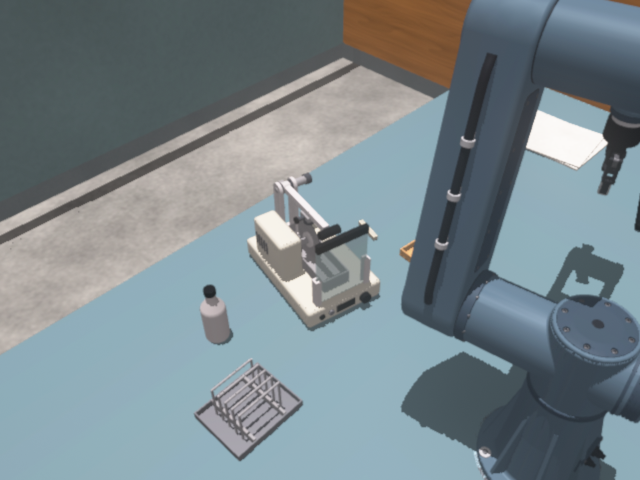

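The scene view shows the strip from about (257,205) to (310,180), the handle at (302,213), and the drainer around (342,190). In the side view the strip runs (318,247)–(368,228), the handle is at (327,231), and the drainer is around (248,405).

```bash
cat > h.py <<'E'
import numpy as np, cv2
def cloud(c,T=None):
    T=c["extrinsics"] if T is None else T
    z=c["z_map"]; v,u=np.indices(z.shape); K=c["mtx"]
    P=np.stack([(u-K[0,2])/K[0,0]*z,(v-K[1,2])/K[1,1]*z,z],-1)@T[:3,:3].T+T[:3,3]
    P[z<=0]=np.nan
    return P
def rect(p):
    (c,s,a)=cv2.minAreaRect((p[:,:2]*1000).astype(np.float32)); return np.round(c,1),np.round(s,1),round(a,2)
E
python3 - <<'E'
from h import *
boxes={"scene":dict(strip=(245,170,320,215),base=(240,220,435,385),tray=(295,150,385,222),handle=(286,203,318,224)),
"side":dict(strip=(312,220,375,256),base=(240,220,385,330),tray=(190,355,308,458),handle=(312,222,342,240))}
for n,b in boxes.items():
    c=np.load(f"pics/{n}0.npz"); P=cloud(c); g=c["color"].astype(int); dark=g.max(-1)<60
    def get(k,m):
        x0,y0,x1,y1=b[k]; return P[y0:y1,x0:x1][m[y0:y1,x0:x1]]
    z=P[...,2]
    s=get("strip",dark&(z>.2)&(z<.24)); 
    t=s[s[:,2]>.224]
    print(n,"strip",len(s),rect(s),s.min(0),s.max(0),"top",len(t),rect(t))
    a=get("base",(z>.05)&(z<.06)&(g.min(-1)>110)); print(" base",len(a),rect(a),a[:,2].mean())
    a=get("tray",(z>.004)&(z<.1)); print(" tray",len(a),rect(a))
    a=get("tray",(z>.08)&(z<.1)); print(" hoops",len(a),rect(a),np.nanmax(a[:,2]))
    a=get("handle",dark&(z>.17)&(z<.24)); print(" handle",len(a),np.median(a,0),rect(a))
E
```

```text
scene strip 831 (array([545.5, -13.6]), array([127.6,  65.2]), 75.43) [ 0.50177882 -0.06981357  0.20060955] [0.5838275 0.0546608 0.2321657] top 338 (array([520.2,  -7.2]), array([126.4,  12.8]), 78.08)
 base 5930 (array([646.6, -32.9]), array([199.9, 299.1]), 78.08) 0.05526014035045027
 tray 2058 (array([437.3, 377.6]), array([179.6, 327.8]), 30.16)
 hoops 322 (array([457.4, 323.7]), array([ 87.3, 105.1]), 1.22) 0.0948524113886402
 handle 243 [ 0.57093173 -0.02766003  0.20757746] (array([569.1, -16.6]), array([51. , 20.4]), 77.15)
side strip 418 (array([541.2,  -5.7]), array([127. ,  64.5]), 77.49) [ 0.4992303  -0.06171501  0.20034714] [0.57724819 0.06248953 0.2339304 ] top 133 (array([5.138e+02, 4.000e-01]), array([127. ,   8.4]), 77.12)
 base 1736 (array([644.4, -27. ]), array([200.4, 303. ]), 79.48) 0.05548293822000242
 tray 4974 (array([473. , 321.8]), array([253.7, 246.1]), 46.36)
 hoops 742 (array([456.8, 325.2]), array([ 88.9, 105.8]), 1.3) 0.09703166094832993
 handle 100 [ 5.59724166e-01 -1.33967818e-04  2.05721904e-01] (array([ 5.407e+02, -1.000e-01]), array([48.3, 59.2]), 64.69)
```

Emit:
{"method": "send_rows", "body": {"motion": [[0,0,-8,0,0,-20,-1],[0,0,-8,0,0,-20,-1],[0,0,-8,0,0,-20,-1],[0,0,-8,0,0,-20,-1],[0,0,-8,0,0,-20,-1],[0,0,-8,0,0,-20,-1],[0,0,-8,0,0,0,-1],[0,0,0,40,12,0,-1],[0,0,0,40,12,0,-1],[0,0,0,40,12,0,-1]]}}

```text
time_s: 1.1
eef_pos: [0.277, -0.421, 0.3506]
eef_rot: [-0.001, 0.777, 0.63, 0.0]
wrist_force: [-0.1, 0.1, 0.6]
opening: 1.0
grasp_force: 0.0
```

Emit:
{"method": "send_rows", "body": {"motion": [[0,0,0,45,14,0,-1],[0,0,0,45,14,0,-1],[0,0,0,45,14,0,-1],[0,0,0,45,14,0,-1],[0,0,0,45,14,0,-1],[0,0,0,45,14,0,-1],[0,0,0,45,14,0,-1],[0,0,0,45,14,0,-1],[0,0,0,45,14,0,-1],[0,0,0,45,14,0,-1]]}}

```text
time_s: 2.1
eef_pos: [0.5065, -0.0087, 0.3511]
eef_rot: [-0.0, 0.776, 0.631, -0.0]
wrist_force: [0.1, -1.5, 0.0]
opening: 0.999
grasp_force: 0.0
```

```bash
cat >> h.py <<'E'
from scipy.spatial.transform import Rotation as R
def tool(o):
    T=np.eye(4); w,x,y,z=o["eef_rot"]; T[:3,:3]=R.from_quat([x,y,z,w]).as_matrix(); T[:3,3]=o["eef_pos"]; return T
def delta(o,pos,tx):   # target: TCP pos (m), tool x yaw (deg), pointing down -> turn (deg) , shift (mm) in tool axes now, and after turn
    T=tool(o); a=np.radians(tx); G=np.array([[np.cos(a),np.sin(a),0],[np.sin(a),-np.cos(a),0],[0,0,-1]])
    d=(np.array(pos)-T[:3,3])*1000
    return np.round(R.from_matrix(T[:3,:3].T@G).as_rotvec(degrees=True),2),np.round(T[:3,:3].T@d,1),np.round(G.T@d,1)
E
python3 - <<'E'
from h import *
from bench import ctrl
o=ctrl.get_obs(); c=ctrl.camera("wrist"); T=tool(o); print(o["eef_pos"],o["opening"],o["q"])
cv2.imwrite("pics/w1.png",c["color"][:,:,::-1]); 
P=cloud(c,T@c["hand_eye"]); z=P[...,2]; g=c["color"].astype(int); dark=g.max(-1)<60
m=dark&(z>.224)&(z<.238)&(np.abs(P[...,0]-.52)<.05); s=P[m]; print("strip",len(s),rect(s),np.median(s[:,2]))
m=dark&(z>.19)&(z<.216)&(np.abs(P[...,0]-.57)<.05); s=P[m]; print("handle",len(s),rect(s),np.percentile(s[:,2],95))
m=(z>.05)&(z<.06)&(g.min(-1)>110); print("base",rect(P[m]))
print(delta(o,[.519,-.0055,.3],78.08))
S=np.load("pics/side0.npz"); Q=cloud(S)[280:345,195:235].reshape(-1,3); Q=Q[(Q[:,2]>.02)]; print("bottle",rect(Q),Q[:,2].max())
E
```

```text
[ 0.50653293 -0.0086928   0.35106978] 0.9988360673604263 [-2.51780647e-01 -5.12392427e-02  1.61340242e+00 -8.38975904e-05
  1.57957996e+00 -4.53840975e-02]
strip 3536 (array([518.5,  -4.6]), array([129.1,  12. ]), 77.93) 0.23108417430247102
handle 2110 (array([578.6, -17.2]), array([49.6, 45.2]), 77.52) 0.2121371189336876
base (array([645.4, -31.9]), array([197.9, 296.4]), 77.79)
(array([-0.01,  0.  ,  0.09]), array([ 5.7, 11.6, 51.1]), array([ 5.7, 11.5, 51.1]))
bottle (array([653. , 252.2]), array([55.2, 47.5]), 59.1) 0.15475089439274992
```

View pics/w1.png

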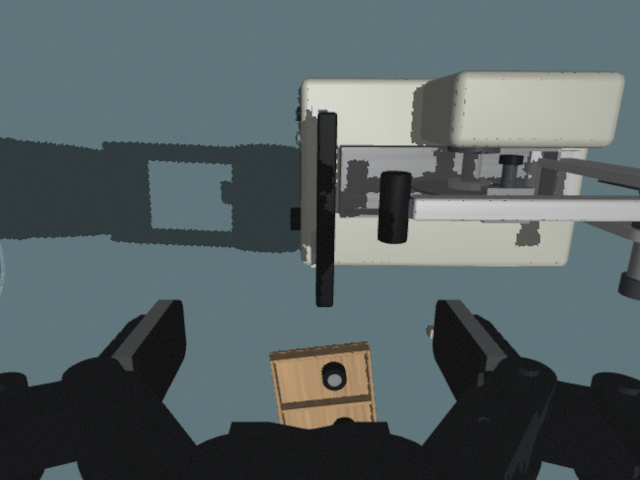

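The wrist view shows the strip vertical at x≈326, rows 112–306, and the handle at (395,207), well behind it. I'll partly close the gripper so the rear finger clears the handle.

Emit:
{"method": "send_rows", "body": {"motion": [[0,0,0,6.5,11,0,0.25],[0,0,0,0,0,0,0.25],[0,0,0,0,0,0,0.25],[0,0,0,0,0,0,0.25],[0,0,0,0,0,20,0.25],[0,0,0,0,0,20,0.25],[0,0,0,0,0,20,0.25],[0,0,0,0,0,0,0.25],[0,0,0,0,0,0,0.25],[0,0,0,0,0,0,0.25]]}}

```text
time_s: 3.15
eef_pos: [0.5188, -0.0073, 0.2928]
eef_rot: [0.001, 0.777, 0.63, 0.001]
wrist_force: [-0.4, 0.9, 0.5]
opening: 0.379
grasp_force: 0.0
```

```bash
python3 - <<'E'
from h import *
from bench import ctrl
o=ctrl.get_obs(); print(o["opening"],o["eef_pos"],delta(o,[.5185,-.0046,.200],77.95))
E
```

```text
0.37889554676514725 [ 0.51878356 -0.00731104  0.29282696] (array([0.13, 0.01, 0.16]), array([ 2.6, -1. , 92.8]), array([ 2.6, -0.8, 92.8]))
```

Emit:
{"method": "send_rows", "body": {"motion": [[0,0,0,2.5,-1,15,0.25],[0,0,0,0,0,15,0.25],[0,0,0,0,0,15,0.25],[0,0,0,0,0,15,0.25],[0,0,0,0,0,15,0.25],[0,0,0,0,0,12,0.25],[0,0,0,0,0,6,0.25],[0,0,0,0,0,0,0.25],[0,0,0,0,0,0,1],[0,0,0,0,0,0,1]]}}

```text
time_s: 4.15
eef_pos: [0.5185, -0.0041, 0.1993]
eef_rot: [0.001, 0.776, 0.63, 0.001]
wrist_force: [0.2, 0.4, -0.9]
opening: 0.131
grasp_force: 58.6
```

Emit:
{"method": "send_rows", "body": {"motion": [[0,0,0,0,0,0,1],[0,0,0,0,0,0,1],[0,0,0,0,0,0,1],[0,0,0,0,0,0,1],[0,0,0,0,0,0,1],[0,0,0,0,0,0,1],[0,0,0,0,0,0,1],[0,0,0,0,0,-5,1],[0,0,0,0,0,-5,1],[0,0,0,0,0,-5,1]]}}

```text
time_s: 5.15
eef_pos: [0.5174, -0.0039, 0.2133]
eef_rot: [-0.0, 0.776, 0.63, -0.0]
wrist_force: [-1.0, -0.2, -0.9]
opening: 0.129
grasp_force: 58.6
```

Emit:
{"method": "send_rows", "body": {"motion": [[0,0,0,0,0,-10,1],[0,0,0,0,0,-15,1],[0,0,0,0,0,-15,1],[0,0,0,0,0,-15,1],[0,0,0,0,0,-15,1],[0,0,0,0,0,-15,1],[0,0,0,0,0,-20,1],[0,0,0,0,0,-20,1],[0,0,0,0,0,-20,1],[0,0,0,0,0,0,1]]}}

```text
time_s: 6.15
eef_pos: [0.519, -0.0043, 0.362]
eef_rot: [0.002, 0.776, 0.63, 0.002]
wrist_force: [0.1, -0.3, -0.9]
opening: 0.13
grasp_force: 58.7
```

```bash
python3 - <<'E'
from h import *
from bench import ctrl
o=ctrl.get_obs(); print(o["wrist_force"],o["torque"],o["opening"],o["eef_pos"])
a=np.radians(1.25); p=np.array([.457,.3245]); e=np.array([np.cos(a),np.sin(a)])
for s in (-.01,.01): 
    q=p+s*e; print(q,delta(o,[q[0],q[1],.30],91.25))
E
```

```text
[ 0.08000191 -0.31709644 -0.8993671 ] [-0.00144553 -0.03944053 -0.01718711] 0.12953414559492593 [ 0.51897175 -0.00425532  0.36198842]
[0.44700238 0.32428185] (array([  0.33,   0.05, -13.08]), array([ 306.8, -138.2,   61.1]), array([330. , -64.8,  62. ]))
[0.46699762 0.32471815] (array([  0.33,   0.05, -13.08]), array([ 311.3, -118.7,   61.2]), array([330. , -44.8,  62. ]))
```

Emit:
{"method": "send_rows", "body": {"motion": [[0,0,-6.5,0,0,0,1],[0,0,-6.5,0,0,0,1],[0,0,0,20,-3,0,1],[0,0,0,40,-5,0,1],[0,0,0,50,-7,0,1],[0,0,0,50,-7,0,1],[0,0,0,50,-7,0,1],[0,0,0,50,-7,0,1],[0,0,0,45,-6,0,1],[0,0,0,25,-3,0,1]]}}

```text
time_s: 7.15
eef_pos: [0.4646, 0.3262, 0.3571]
eef_rot: [-0.001, 0.699, 0.715, -0.001]
wrist_force: [-0.3, 0.4, -1.0]
opening: 0.129
grasp_force: 58.6
```

Emit:
{"method": "send_rows", "body": {"motion": [[0,0,0,0,0,10,1],[0,0,0,0,0,10,1],[0,0,0,0,0,10,1],[0,0,0,0,0,10,1],[0,0,0,0,0,10,1],[0,0,0,0,0,0,1],[0,0,0,0,0,0,1],[0,0,0,0,0,0,1],[0,0,0,0,0,0,1],[0,0,0,0,0,0,1]]}}

```text
time_s: 8.15
eef_pos: [0.4666, 0.3232, 0.3088]
eef_rot: [0.0, 0.7, 0.714, 0.0]
wrist_force: [-0.1, 0.5, -1.7]
opening: 0.127
grasp_force: 58.5
```

```bash
python3 - <<'E'
from h import *
from bench import ctrl
o=ctrl.get_obs(); T=tool(o); print(o["eef_pos"],o["q"],delta(o,[.467,.3247,.20],91.25))
for n in ("wrist","scene","side"):
    c=ctrl.camera(n); np.savez(f"pics/{n}2.npz",**c)
    cv2.imwrite(f"pics/{n}2.png",c["color"][:,:,::-1]); P=cloud(c,T@c["hand_eye"] if n=="wrist" else None); z=P[...,2]; g=c["color"].astype(int)
    near=(abs(P[...,0]-.457)<.08)&(abs(P[...,1]-.3245)<.1)
    m=near&(z>.075)&(z<.1); p=P[m]; print(n,"hoops",len(p),rect(p) if len(p) else 0)
    m=near&(z>.16)&(z<.31)&(g.max(-1)>70); p=P[m]; print("panel?",len(p),rect(p) if len(p) else 0)
    if n=="wrist" and len(P[near&(z>.075)&(z<.1)]):
        p=P[near&(z>.083)&(z<.1)]; a=np.radians(1.25); x=(p[:,0]-.457)*np.cos(a)+(p[:,1]-.3245)*np.sin(a); print(np.histogram(x*1000,bins=np.arange(-56,57,4)))
a=cv2.resize(cv2.imread("pics/side2.png")[180:460,130:350],None,fx=2,fy=2); cv2.imwrite("pics/s2c.png",a)
E
```

```text
[0.46656104 0.32323201 0.3088325 ] [3.96787919e-01 1.08976068e-01 1.53180454e+00 4.08927969e-05
 1.49984792e+00 3.76414143e-01] (array([ 0.05, -0.02, -0.08]), array([  1.4,   0.4, 108.8]), array([  1.5,   0.5, 108.8]))
wrist hoops 2033 (array([456.7, 325. ]), array([ 85.1, 104.6]), 1.88)
panel? 68 (array([465.5, 387.6]), array([4.9, 0.2]), 1.14)
(array([  0,   0,   0, 316, 359,   0,   0,   0, 331, 330,   0,   0,   0,
         0,   0,   0,   0,   0,   0,   0,   0,   0,   0, 396, 274,   0,
         0,   0]), array([-56, -52, -48, -44, -40, -36, -32, -28, -24, -20, -16, -12,  -8,
        -4,   0,   4,   8,  12,  16,  20,  24,  28,  32,  36,  40,  44,
        48,  52,  56]))
scene hoops 359 (array([458.1, 323.7]), array([ 86.4, 107.8]), 2.39)
panel? 1705 (array([471.6, 323. ]), array([136.5,  13.3]), 89.6)
side hoops 783 (array([457.3, 325.3]), array([ 88.5, 106.1]), 1.37)
panel? 3276 (array([462.2, 322.8]), array([ 13.6, 132.6]), 0.17)
```

View pics/wrist2.png

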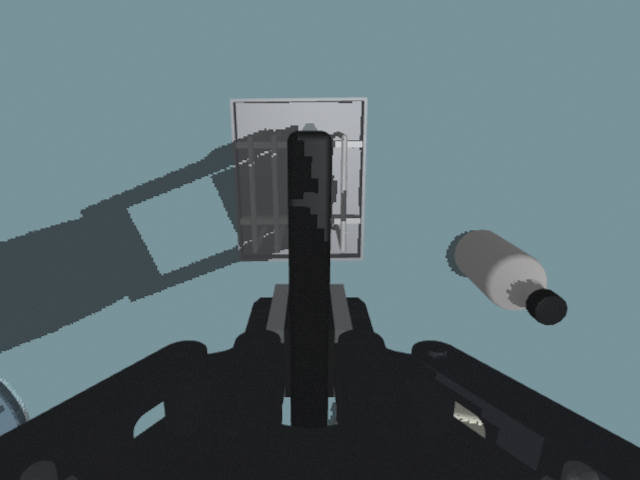

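View pics/s2c.png

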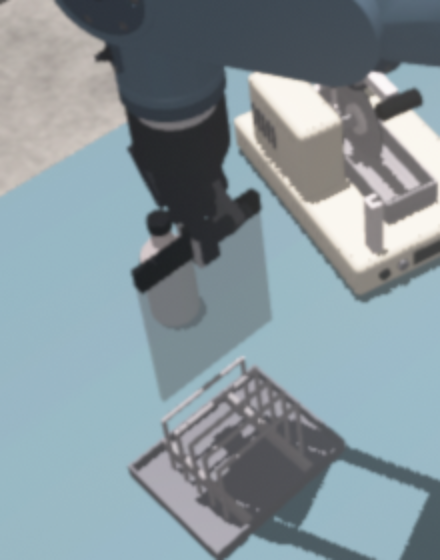

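The wrist view shows the strip centred over the drainer's third slot (x≈310), with hoops visible at x≈252, 275 and 345. The side crop shows the panel hanging upright above the hoops, so I'll lower it.

Emit:
{"method": "send_rows", "body": {"motion": [[0,0,0,1.5,0,12,1],[0,0,0,0,0,12,1],[0,0,0,0,0,12,1],[0,0,0,0,0,10,1],[0,0,0,0,0,10,1],[0,0,0,0,0,10,1],[0,0,0,0,0,10,1],[0,0,0,0,0,10,1],[0,0,0,0,0,0,1],[0,0,0,0,0,0,1]]}}

```text
time_s: 9.3
eef_pos: [0.4664, 0.3246, 0.2222]
eef_rot: [-0.0, 0.7, 0.714, -0.0]
wrist_force: [-0.2, -0.3, -0.6]
opening: 0.132
grasp_force: 58.5
```

Emit:
{"method": "send_rows", "body": {"motion": [[0,0,0,0,0,8,1],[0,0,0,0,0,8,1],[0,0,0,0,0,8,1],[0,0,0,0,0,8,1],[0,0,0,0,0,8,1],[0,0,0,0,0,8,1],[0,0,0,0,0,8,1],[0,0,0,0,0,0,1],[0,0,0,0,0,0,1],[0,0,0,0,0,0,1]]}}

```text
time_s: 10.3
eef_pos: [0.4666, 0.3247, 0.1667]
eef_rot: [0.0, 0.7, 0.714, 0.0]
wrist_force: [0.4, 0.5, -1.2]
opening: 0.127
grasp_force: 58.6
```

Emit:
{"method": "send_rows", "body": {"motion": [[0,0,0,0,0,2,1],[0,0,0,0,0,0,1],[0,0,0,0,0,0,1],[0,0,0,0,0,0,0.5],[0,0,0,0,0,0,0],[0,0,0,0,0,0,0],[0,0,0,0,0,0,-0.5],[0,0,0,0,0,0,-1],[0,0,0,0,0,0,-1],[0,0,0,0,0,0,-1]]}}

```text
time_s: 11.3
eef_pos: [0.4664, 0.3246, 0.1643]
eef_rot: [0.0, 0.7, 0.714, 0.0]
wrist_force: [0.2, -1.0, 1.0]
opening: 1.001
grasp_force: 0.0
```

Emit:
{"method": "send_rows", "body": {"motion": [[0,0,0,0,0,-10,-1],[0,0,0,0,0,-15,-1],[0,0,0,0,0,-20,-1],[0,0,0,0,0,-30,-1],[0,0,0,0,0,-30,-1],[0,0,0,0,0,-30,-1],[0,0,0,0,0,-30,-1],[0,0,0,0,0,0,-1],[0,0,0,0,0,0,-1],[0,0,0,0,0,0,-1]]}}

```text
time_s: 12.3
eef_pos: [0.4659, 0.3244, 0.3287]
eef_rot: [-0.0, 0.7, 0.714, -0.001]
wrist_force: [-0.8, 0.6, -0.0]
opening: 1.0
grasp_force: 0.0
```

```bash
python3 - <<'E'
from h import *
from bench import ctrl
o=ctrl.get_obs(); T=tool(o); print(o["eef_pos"],o["q"],delta(o,[.5695,-.0165,.33],-12.05),delta(o,[.5695,-.0165,.33],167.95))
c=ctrl.camera("wrist"); P=cloud(c,T@c["hand_eye"]); z=P[...,2]; d=c["color"].max(-1)<60
p=P[d&(z>.16)&(z<.22)&(abs(P[...,0]-.467)<.06)]; t=p[p[:,2]>np.percentile(p[:,2],60)-.004]; print("strip",rect(t),np.median(t[:,2]))
S=ctrl.camera("side"); cv2.imwrite("pics/s3c.png",cv2.resize(S["color"][180:460,130:400,::-1],None,fx=2,fy=2))
E
```

```text
[0.46586173 0.3243732  0.3286877 ] [ 3.99202697e-01  1.00964924e-01  1.50156460e+00 -1.50911154e-05
  1.54027273e+00  3.78955679e-01] (array([-2.0000e-02,  8.0000e-02,  1.0321e+02]), array([-342.9,   96.7,   -1.3]), array([172.5, 311.7,  -1.3])) (array([-7.000e-02, -2.000e-02, -7.679e+01]), array([-342.9,   96.7,   -1.3]), array([-172.5, -311.7,   -1.3]))
strip (array([466.6, 324.1]), array([ 12. , 129.1]), 1.08) 0.19599792656190207
```

View pics/s3c.png

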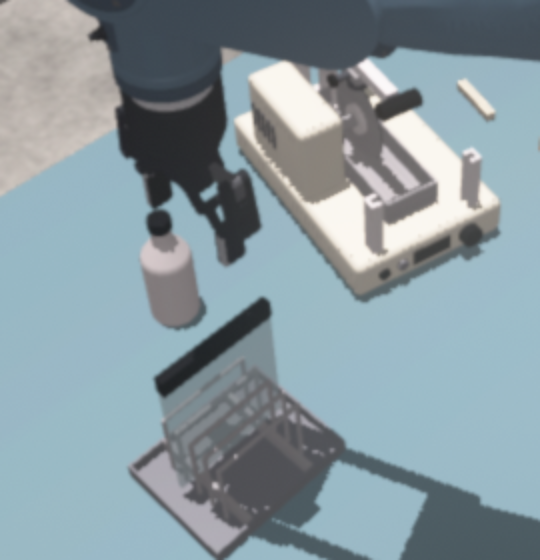

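The guard is seated: strip top at 0.196 m, upright in the slot (crop shows it from (160,385) to (268,305)). Next, the handle.

Emit:
{"method": "send_rows", "body": {"motion": [[0,0,-7.7,0,0,0,-1],[0,0,-7.7,0,0,0,-1],[0,0,-7.7,0,0,0,-1],[0,0,-7.7,0,0,0,-1],[0,0,-7.7,0,0,0,-1],[0,0,-7.7,0,0,0,-1],[0,0,-7.7,0,0,0,-1],[0,0,-7.7,0,0,0,-1],[0,0,-7.7,0,0,0,-1],[0,0,-7.5,0,0,0,-1]]}}

```text
time_s: 13.4
eef_pos: [0.4659, 0.3244, 0.3281]
eef_rot: [-0.001, 0.102, 0.995, -0.001]
wrist_force: [-0.6, 0.8, 0.2]
opening: 1.001
grasp_force: 0.0
```

Emit:
{"method": "send_rows", "body": {"motion": [[0,0,0,-10,-18,0,-1],[0,0,0,-20,-36,0,-1],[0,0,0,-22,-40,0,-1],[0,0,0,-22,-40,0,-1],[0,0,0,-22,-40,0,-1],[0,0,0,-22,-40,0,-1],[0,0,0,-22,-40,0,-1],[0,0,0,-22,-40,0,-1],[0,0,0,-10,-18,0,-1],[0,0,0,0,0,0,-1]]}}

```text
time_s: 14.4
eef_pos: [0.5695, -0.0194, 0.3277]
eef_rot: [-0.001, 0.107, 0.994, -0.0]
wrist_force: [-0.3, 1.8, 0.5]
opening: 1.002
grasp_force: 0.0
```

```bash
python3 - <<'E'
from h import *
from bench import ctrl
o=ctrl.get_obs(); T=tool(o); print(o["eef_pos"],o["q"])
c=ctrl.camera("wrist"); P=cloud(c,T@c["hand_eye"]); z=P[...,2]; d=c["color"].max(-1)<70
p=P[d&(z>.195)&(z<.22)&(np.hypot(P[...,0]-.5695,P[...,1]+.0165)<.045)]; print("handle",len(p),rect(p),np.percentile(p[:,2],95))
cv2.imwrite("pics/w4.png",c["color"][:,:,::-1])
print(delta(o,[.5695,-.0165,.177],167.95))
E
```

```text
[ 0.56953473 -0.01941317  0.32771743] [-2.41937834e-01  1.07424008e-01  1.49642853e+00 -6.15196186e-04
  1.54017796e+00 -1.59833183e+00]
handle 2465 (array([568.3, -15.4]), array([48.9, 24. ]), 77.92) 0.21207442138808197
(array([-0.03, -0.14, -0.23]), array([  0.3,   2.9, 150.7]), array([  0.6,   2.8, 150.7]))
```

View pics/w4.png

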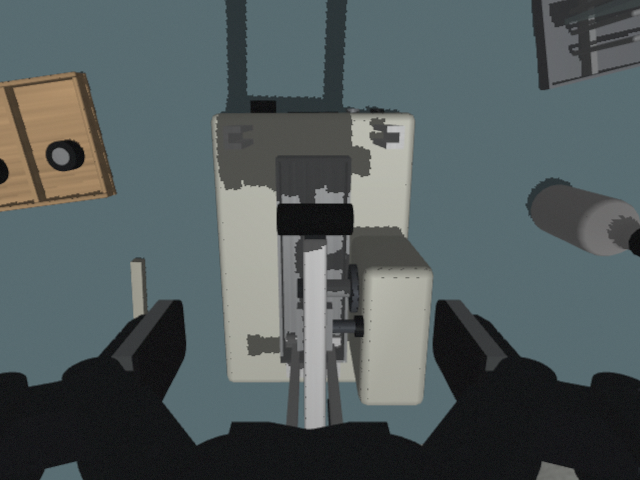

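The wrist view shows the handle at (315,219), centred between the fingers, with its end faces clear.

Emit:
{"method": "send_rows", "body": {"motion": [[0,0,0,1.5,3.5,20,-1],[0,0,0,0,0,20,-1],[0,0,0,0,0,20,-1],[0,0,0,0,0,20,-1],[0,0,0,0,0,20,-1],[0,0,0,0,0,15,-1],[0,0,0,0,0,15,-1],[0,0,0,0,0,12,-1],[0,0,0,0,0,8,-1],[0,0,0,0,0,0,-1]]}}

```text
time_s: 15.45
eef_pos: [0.5681, -0.0125, 0.1781]
eef_rot: [-0.001, 0.105, 0.994, 0.0]
wrist_force: [0.8, 0.8, 0.1]
opening: 1.005
grasp_force: 0.0
```

Emit:
{"method": "send_rows", "body": {"motion": [[0,0,0,0,0,0,1],[0,0,0,0,0,0,1],[0,0,0,0,0,0,1],[0,0,0,0,0,0,1],[0,0,0,0,0,0,1],[0,0,0,0,0,0,1],[0,0,0,0,0,0,1],[0,0,0,0,0,0,1],[0,0,0,0,0,0,1],[0,0,0,0,0,0,1]]}}

```text
time_s: 16.45
eef_pos: [0.5688, -0.0155, 0.1811]
eef_rot: [0.0, 0.105, 0.994, -0.002]
wrist_force: [-5.6, -9.5, 5.1]
opening: 0.575
grasp_force: 63.5
```

Emit:
{"method": "send_rows", "body": {"motion": [[0,0,0,0,-2,0,1],[0,0,0,0,0,0,1],[0,3,0,1,0,-10,1],[0,3,0,1,0,-10,1],[0,3,0,1,0,-10,1],[0,3,0,1,0,-10,1],[0,3,0,1,0,-10,1],[0,0,0,0,0,0,1],[0,0,0,0,0,0,1],[0,0,0,0,0,0,1]]}}

```text
time_s: 17.45
eef_pos: [0.5698, -0.0157, 0.2286]
eef_rot: [-0.127, 0.104, 0.986, 0.013]
wrist_force: [7.3, -3.2, -8.3]
opening: 0.572
grasp_force: 63.2
```

```bash
cat > a.py <<'E'
from h import *
from bench import ctrl
o=ctrl.get_obs(); T=tool(o); e=np.array([np.cos(np.radians(-12.05)),np.sin(np.radians(-12.05)),0])
piv=np.array([.5685,-.0156,.2])+.19*e
g=T[:3,3]-.019*T[:3,2]; d=g-piv; print("grasp radius/height",d@e,d[2],"angle by pos",np.arctan2(d[2],-d@e),"tilt",np.arctan2(-T[:3,2]@e,-T[2,2])*-1, "lat",d@np.cross([0,0,1],e))
print(o["wrist_force"],o["torque"],o["opening"],o["grasp_force"],o["q"])
E
python3 a.py
```

```text
grasp radius/height -0.18389119837723267 0.04698403439765447 angle by pos 0.2501475459437869 tilt -0.25658929791702606 lat 0.00015160019937895754
[ 7.34749522 -3.17761937 -8.27514225] [-1.4683068  -1.61614789  0.40281688] 0.5715206124312714 63.20342302322388 [-0.2318008   0.35489922  1.4183932  -0.00700639  1.62479946 -1.59171358]
```

Emit:
{"method": "send_rows", "body": {"motion": [[0,2.8,0,0.3,0,-9.3,1],[0,2.8,0,0.3,0,-9.3,1],[0,2.8,0,0.3,0,-9.3,1],[0,2.8,0,0.3,0,-9.3,1],[0,2.8,0,0.3,0,-9.3,1],[0,2.8,0,0.3,0,-9.3,1],[0,2.7,0,0.3,0,-9.3,1],[0,0,0,0,0,0,1],[0,0,0,0,0,0,1],[0,0,0,0,0,0,1]]}}

```text
time_s: 18.45
eef_pos: [0.5897, -0.02, 0.2899]
eef_rot: [-0.297, 0.1, 0.949, 0.03]
wrist_force: [-11.2, -3.5, 0.5]
opening: 0.574
grasp_force: 63.4
```

```bash
python3 a.py
```

```text
grasp radius/height -0.15748292994479884 0.10555632105570856 angle by pos 0.5904941129772413 tilt -0.6066145657593088 lat 0.00014808035392905862
[-11.22733767  -3.52293222   0.46781573] [-0.95689869  0.73484573  1.15240687] 0.5736371953225213 63.42645764350891 [-0.22828291  0.61544532  1.02135636 -0.01403216  2.11126008 -1.59188826]
```

Emit:
{"method": "send_rows", "body": {"motion": [[0,0,0,0,0,-2,1],[0,0,0,0,0,-1,1],[0,0,0,0,0,0,1],[0,0,0,0,0,0,1],[0,0,0,0,0,0,1],[0,0,0,0,0,0,1],[0,0,0,0,0,0,1],[0,0,0,0,0,0,1],[0,0,0,0,0,0,1],[0,0,0,0,0,0,1]]}}

```text
time_s: 19.45
eef_pos: [0.5908, -0.0203, 0.2917]
eef_rot: [-0.298, 0.1, 0.949, 0.03]
wrist_force: [-12.8, -3.6, -2.9]
opening: 0.572
grasp_force: 63.8
```

```bash
python3 a.py; python3 - <<'E'
from h import *
from bench import ctrl
for n in ("side","scene"):
    c=ctrl.camera(n); cv2.imwrite(f"pics/{n}5.png",c["color"][:,:,::-1])
    P=cloud(c); z=P[...,2]; d=(c["color"].max(-1)<60)
    p=P[d&(z>.185)&(z<.205)&(abs(P[...,0]-.467)<.05)&(abs(P[...,1]-.324)<.09)]; print(n,len(p),rect(p) if len(p) else 0, np.median(p[:,2]) if len(p) else 0)
E
```

```text
grasp radius/height -0.1563310905735218 0.10726000694424342 angle by pos 0.6013414794779973 tilt -0.6085898701045358 lat 0.00014548560365443646
[-12.77531056  -3.56387359  -2.92534947] [-0.93324361  0.96464651  1.17289851] 0.5716721155602336 63.82938265800476 [-0.22825611  0.6186243   1.01390265 -0.01407643  2.11751005 -1.59188835]
side 344 (array([463. , 326.7]), array([ 10.2, 125.2]), 0.95) 0.1925448926569271
scene 0 0 0
```

View pics/scene5.png

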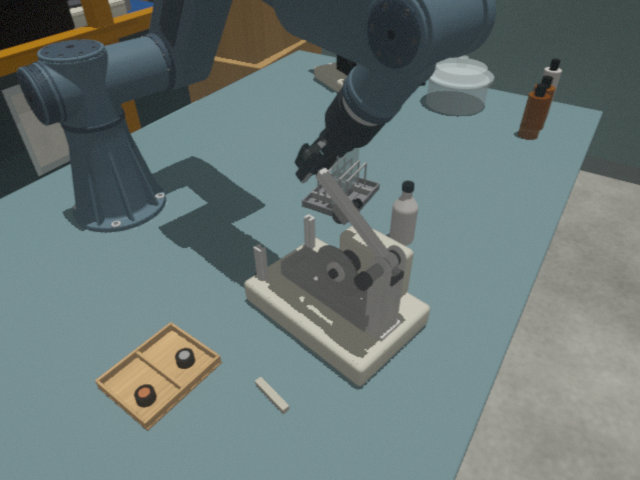

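Emit:
{"method": "send_rows", "body": {"motion": [[0,0,0,0,0,-2,1],[0,0,0,0,0,-1,1],[0,0,0,0,0,0,1],[0,0,0,0,0,0,1],[0,0,0,0,0,0,1],[0,0,0,0,0,0,1],[0,0,0,0,0,0,1],[0,0,0,0,0,0,1],[0,0,0,0,0,0,1],[0,0,0,0,0,0,1]]}}

```text
time_s: 20.55
eef_pos: [0.5911, -0.0203, 0.2923]
eef_rot: [-0.301, 0.1, 0.948, 0.031]
wrist_force: [-19.2, -2.2, -10.1]
opening: 0.578
grasp_force: 65.4
```

```bash
python3 a.py
```

```text
grasp radius/height -0.15594301636108457 0.10782438377868714 angle by pos 0.6049541540414406 tilt -0.6141110775335313 lat 0.00014261074024102954
[-19.24393944  -2.23130473 -10.10919943] [-0.9790657   1.11830094  1.20160858] 0.5782191228452972 65.42828321456909 [-0.2281412   0.62307014  1.00798692 -0.01438725  2.1244969  -1.59197692]
```

The pose barely moved (0.6 mm) while the force rose by about 10 N, so the arm is on its stop. Handing in.

```bash
python3 -c "
from bench import ctrl
print(ctrl.hand_in())"
```

```text
the job is handed in; nothing more can be done
None
```

The guard stands upright in a drainer slot, let go, and the gripper is holding the specimen arm by its handle at its stop (about 0.60 rad by my measurement); I never touched the mounts, bottle or stick, and I handed the job in at about 21 s, though no verdict came back.

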